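Press a plug home with a bench locking clamp

TASK

Stand the white pot upright in the round nest of the bench locking clamp, close the clamp's handle until it goes over centre and stays locked, so that its pad presses the pot's loose plug fully home, then press the release lever to let the clamp spring open and leave the pot in the nest. Work the handle and the lever gently, by feel (never above 30 N), leave the pressing of the plug to the clamp, and do not knock over the brown bottle beside it.

Things in the scene. Friction and masses are not known exactly. Their poses are not given: they have to be found in the camera images.
- clamp: Bench locking clamp (locking pliers on a fixed base plate 305 x 70 x 8 mm), grey-painted and bare metal. Origin at the underside; plate x -140 to +165; own x from handle end (-x) to jaw end, z up. In mm: nest x 125; handle hinge x -24 z 92.5; side plates to z 104 at x -36 to 42. The open jaw stands up to z 195 over x 0 to 65; it swings down in the x-z plane as the handle closes; its pad lands on the plug.
- clamp_nest (a point): Centre of the nest's floor, 8 mm above the worktop. The nest is a round hole 40 mm across (2 mm chamfer) through an aluminium block 66 x 66 mm whose top is 16 mm above the worktop, so the pot stands 8 mm deep in it.
- clamp_hinge (a point): The handle's hinge axle (axis along the clamp's y), 92.5 mm above the worktop. The black round handle, 18 mm thick, runs from 40 to 117 mm from the axle. Open it rises about 0.91 rad above level toward -x; locked it lies about level. Its set on the mechanism varies by up to 0.12 rad up or down from day to day and is not measured (11 mm at 90 mm out): feel for it.
- clamp_toggle: Steel mechanism with the handle fixed to it; origin on the hinge axle, own -x along the handle (but for the handle's set), z up when locked. Push on the handle's upper side 90 mm out, along the arc. Resistance there peaks at 5 to 9 N in the last third; 4 mm above a firm stop it passes centre, resistance falls to almost nothing, it snaps onto the stop by itself and stays. Pushing on the stop gives about 10 N per mm.
- knee_pin (a point): Steel cross pin on the mechanism, 30 mm from the axle on the side away from the handle; rises as the handle goes down. Its height is about 70 mm open, 92.5 mm at centre, 93.8 mm locked on the stop.
- clamp_release: Steel release lever: a rocker on a pivot (clamp x -106, z 67.5 mm) with a flat thumb pad beyond the handle's end. Pressing the pad down kicks the locked handle up past centre and the clamp springs open by itself. A spring returns the lever.
- release_pad (a point): Centre of the thumb pad's top, 62 mm from the lever's pivot (toward the handle end, beyond the handle's end); pad 34 mm along the clamp's x, 28 mm across, top 78.5 mm above the worktop at rest. The clamp lets go when the pad has gone down 8 to 14 mm, at 2 to 5 N; it meets its stop 25 mm down.
- pot_center (a point): Centre of the loose white plastic pot, a cylinder 36 mm across and 50 mm high, standing upright, 90 g; the point lies 25 mm above its underside, own z up. With the loose plug it is 62 mm high.
- pot_plug: Grey plug in the pot's mouth, flange 31 mm across and 6 mm thick; moves straight down 6 mm until its flange sits on the pot's rim; needs about 6 N and stays where it is pushed.
- plug_top (a point): Centre of the plug's top: 37 mm above pot_center while loose, 31 mm when fully home.
- amber_bottle: Brown laboratory bottle with white cap, 46 mm across and 105 mm high, loose, a bystander; origin at the centre of its underside.
There are look-alikes about, which are no part of the job. Leave any pink or turquoise look-alike of the part that bears pot_center alone.

How it is judged (in metres and radians):
On the way, in this order (a step that is already met when the one before it is completed fails the run):
1. the pot stands in the nest, its plug still loose (horizontal distance between pot_center and clamp_nest below 0.004 m and z of pot_center in the frame of clamp below 0.0355 m and angle between pot_center's own z axis and vertical below 0.06 rad and z of plug_top in the frame of pot_center above 0.0345 m), for 0.2 s.
2. the clamp is locked over centre on the pot and its plug is home (horizontal distance between pot_center and clamp_nest below 0.004 m and z of pot_center in the frame of clamp below 0.0355 m and angle between pot_center's own z axis and vertical below 0.06 rad and z of knee_pin in the frame of clamp above 0.0931 m and z of plug_top in the frame of pot_center below 0.0325 m), for 0.4 s.
3. the release lever is pressed down (z of release_pad in the frame of clamp below 0.0725 m).
4. the clamp has sprung open (z of knee_pin in the frame of clamp below 0.085 m), for 0.2 s.
At the end, for the whole second after the job is handed in: The pot stands upright (within 0.06 rad) on the floor of the nest, centred within 4 mm; its plug is home within 1.5 mm; the clamp is open (knee pin at least 8 mm below its locked height) and still, the release lever is back up, and the brown bottle is standing (horizontal distance between pot_center and clamp_nest below 0.004 m and z of pot_center in the frame of clamp below 0.0355 m and angle between pot_center's own z axis and vertical below 0.06 rad and z of plug_top in the frame of pot_center below 0.0325 m and z of knee_pin in the frame of clamp below 0.085 m and z of release_pad in the frame of clamp above 0.0745 m and linear speed of clamp_toggle below 0.03 m/s and angle between amber_bottle's own z axis and vertical below 0.2 rad); the robot touches nothing.
It fails at once if the handle is pushed with more than 30 N (contact force between the arm and clamp_toggle above 30 N).
It fails at once if the handle is pushed with more than 30 N (contact force between the fingers and clamp_toggle above 30 N).
It fails at once if the release lever is pushed with more than 30 N (contact force between the fingers and clamp_release above 30 N).
It fails at once if the plug is pushed by the fingers (over 4 N) (contact force between the fingers and pot_plug above 4 N).
It fails at once if the brown bottle is knocked over (angle between amber_bottle's own z axis and vertical above 0.5 rad).
It also fails if it takes over 72 s, if anything falls off the work surface, if the arm or the gripper's body presses on something with over 40 N, if the wrist force passes 120 N, or if a joint passes its speed limit or range.

ROBOT

A 6-joint arm with a two-finger parallel gripper is mounted at the origin on a cart in front of the work surface, level with it; the furniture and walls round the work are solid. World frame = base frame: x ahead of the robot, y to its left, z up, the work surface at z = 0. Lengths are in m, angles in degrees, forces in N, time in s.
With the tool pointing down it reaches from about 0.4 to 0.825 m from the base axis. Payload 7 kg.
Tool frame: the origin (TCP) lies midway between the tips of the shut fingers; the grasp point (between the pads) lies 19 mm behind it; z points along the fingers, y is the line along which they close (so a half turn about z gives the same grasp; the last joint's range is limited). The gripper opens to 88 mm and grips with 3 to 60 N. Pads are 19 mm wide; open, the fingers measure 130 mm over their backs; the gripper's body (78 mm by 193 mm) begins 47 mm behind the grasp point.
Start: joints at [-57.462, 20.546, 0.682, 0, -70.136, -16.507], TCP at [0.186, -0.649, 0.227] pointing down, gripper open.
Joint ranges: [-176.03, 176.03], [-82.01, 121.73], [-58.28, 71.71], [-173.87, 95.51], [-174.79, -0.11], [-173.66, 173.66]. Speed limits (degrees/s): [136.94, 136.94, 172.46, 180, 180, 180].

INTERFACE

Orientations are given as [roll, pitch, yaw] about the fixed x, y, z axes, in that order (R = Rz(yaw) Ry(pitch) Rx(roll)).
In Python, from plant import ctrl, viewer, close_job gives the robot as it stands. The module is installed in compiled form; this text tells all that it offers.
- The arm moves only by the tool step_arm, never from a script. Its argument "moves" is a list that holds one entry, the list of rows, each a list of 5 numbers: the shift along the world's x, y, z in cm, then the turn about the world's z in rad, then the finger opening in cm, from 0 to 8.76. In form: [[[tx, ty, tz, twist, grip], ...]]. A call has 1 to 10 rows; each row shifts and turns the commanded pose from where the row before left it; what a row does not reach is not made up. A row lasts 1/10 s, in which the tool goes at most 50 mm and 8.59 degrees, less where a joint would pass 70% of its speed; a pose out of reach is approached as far as the arm can. A call with a gripper value outside its range is refused whole. The fingers move at their own pace and stop on an object; the grip force is fixed at half the most. Time passes only in rows, so rows that do not move let the fingers close. It gives the time, the measured TCP pose, the force, the opening and the grip force at its end, in the units of the state.
- ctrl.get_obs(): the state, without advancing time (a new reading comes with each control period).
- viewer.snapshot(name): name is "scene" or "top" or "wrist"; returns (picture, depth): 420x560x3 uint8, blue, green, red; 420x560 float32, m along the optical axis (not along the pixel's ray), 0 where there is no reading.
- viewer.camera_info(name): a dict with "camera_matrix" (3x3 intrinsics, pixels), "k1" (the pictures are not rectified: a ray, as slopes to the right and down, at radius r is drawn at 1 + k1 r^2 times it, then the intrinsics apply), "eye" and "orientation" of the camera in the world. Camera axes: x right, y down, z forward; pixel columns grow to the right and rows downward; lengths in m; the calibration is good to about 2 mm. A picture is of the moment at which its call begins: read the wrist's pose just before it. camera_info takes no time and is no camera call; for the wrist camera it gives the pose at the moment of the call.
- close_job(): hands the job in; it is judged then, once.
The state is a dict: "clock": time; "joint_pos": joint angles; "qvel": joint speeds; "tau": joint torques, N m; "tool_pos": TCP position; "orientation": TCP orientation; "force": force on the tool from outside, world axes, zero at the start; "moment": the same for the moment, N m; "opening": finger opening in m; "gripper_force": force on a finger pad.
Only numpy, scipy, OpenCV 4.12 (cv2) and the standard library are available. Lean on these libraries where they do the work, as an engineer would, in place of code of your own. Each camera call takes 0.05 s, during which the arm holds its last target. There are 200 camera calls.

## Working session

There is one attempt and no reset: what is moved stays moved. The work goes in short steps, Python scripts to look and compute and a tool call to move; the robot and the scene stay as the last step left them, time stands still between calls to the robot, and variables do not carry over. Pictures are saved under pics/ and viewed, at most 10 in all, crops included, and the job is handed in when it is done.

Besides the shell and the picture viewer there is one more tool, called after "Request:" in YAML: its name, and indented under it one key for each argument. step_arm: Moves the arm, as the interface text tells. Its arguments: {"type":"object","properties":{"moves":{"type":"array","items":{"type":"array","items":{"type":"array","items":{"type":"number"}}}}},"required":["moves"]}

```bash
mkdir -p pics
cat > h.py <<'E'
import numpy as np,cv2
from plant import ctrl,viewer
def R_of(o):
    o=np.array(o,float)
    if o.shape==(3,3): return o
    from scipy.spatial.transform import Rotation as R
    if o.size==3: return R.from_euler('xyz',o,degrees=True).as_matrix()
    return R.from_quat(o).as_matrix()
def ray(ci,u,v):
    K=np.array(ci['camera_matrix']); s=cv2.undistortPoints(np.array([[[u,v]]],float),K,np.array([ci['k1'],0,0,0.]))[0,0]
    return R_of(ci['orientation'])@np.array([s[0],s[1],1.]),np.array(ci['eye'])
def atz(ci,u,v,z):
    d,e=ray(ci,u,v); return e+d*(z-e[2])/d[2]
def atd(ci,u,v,dep):
    d,e=ray(ci,u,v); return e+d*dep
E
python3 - <<'E'
from h import *
for n in("scene","top"):
    p,d=viewer.snapshot(n); ci=viewer.camera_info(n)
    cv2.imwrite(f'pics/{n}0.png',p); np.savez(f'{n}0.npz',p=p,d=d); print(n,ci)
print(ctrl.get_obs())
E
```

```text
scene {'camera_matrix': array([[426.87156198,   0.        , 284.4134698 ],
       [  0.        , 426.87156198, 212.42607687],
       [  0.        ,   0.        ,   1.        ]]), 'k1': 0.044792432622690614, 'eye': array([0.26201835, 0.57720586, 0.76656289]), 'orientation': array([-140.87656509,    0.42046679, -149.60655933])}
top {'camera_matrix': array([[433.84374687,   0.        , 283.81428415],
       [  0.        , 433.84374687, 215.76552945],
       [  0.        ,   0.        ,   1.        ]]), 'k1': -0.1062060029834036, 'eye': array([0.4043839 , 0.08257224, 1.19764587]), 'orientation': array([-173.730275  ,    0.75555575,  -91.05436511])}
{'clock': 0.1, 'joint_pos': array([-5.74635818e+01,  2.05879714e+01,  6.37846767e-01, -1.70777909e-02,
       -7.01371384e+01, -1.65065945e+01]), 'qvel': array([-0.06558523, -0.06476074,  0.10903528,  0.02318579, -0.0305575 ,
        0.08177916]), 'tau': array([-2.95142898e-03, -5.84163702e+01,  2.93753368e+01,  7.01536596e+00,
        1.02256189e-02, -4.84033421e-05]), 'tool_pos': array([ 0.18622885, -0.64832863,  0.2257023 ]), 'orientation': array([ 1.79911772e+02, -9.40250505e-03, -1.63975984e+02]), 'force': array([0.55091489, 0.58145718, 0.07504279]), 'moment': array([ 0.02416127, -0.01615379,  0.01532401]), 'gripper_force': 0.0, 'opening': 0.08773400302105022}
```

View pics/scene0.png

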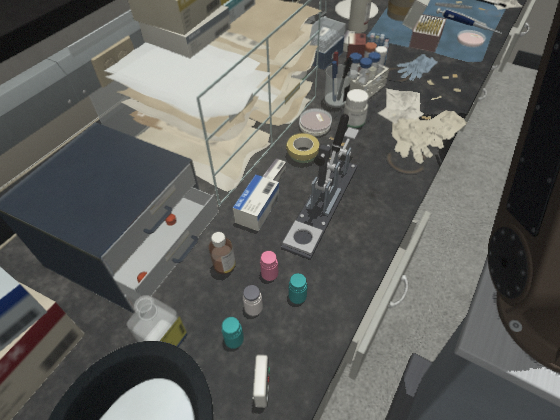

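View pics/top0.png

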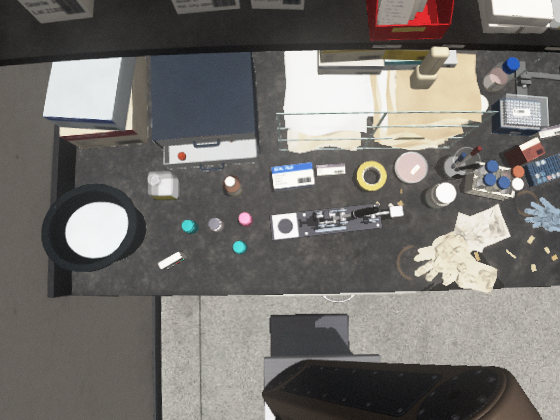

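Candidates in the scene view are the white pot (253,300), the pink look-alike (269,265), two turquoise look-alikes (298,288) and (232,332), and the bottle (222,255). I choose the white pot with the grey plug at scene (253,300), top (214,225). The nest is at scene (303,237), top (285,226), and the clamp's handle end points toward −y. Next is a close crop of each.

Run:
```python
from h import *
a=cv2.imread('pics/scene0.png')[105:345,205:365]; b=cv2.imread('pics/top0.png')[165:265,200:420]
A=cv2.resize(a,None,fx=2.5,fy=2.5,interpolation=cv2.INTER_CUBIC)  # 400x600
cv2.imwrite('pics/c1.png',A)
cv2.imwrite('pics/c2.png',cv2.resize(b,None,fx=3.6,fy=3.6,interpolation=cv2.INTER_CUBIC))
```

```text
(no output)
```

View pics/c1.png

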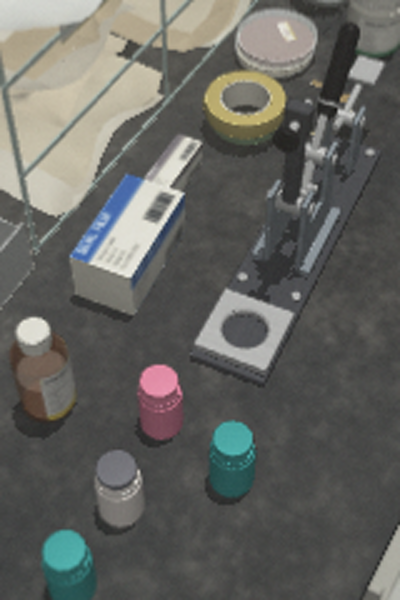

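View pics/c2.png

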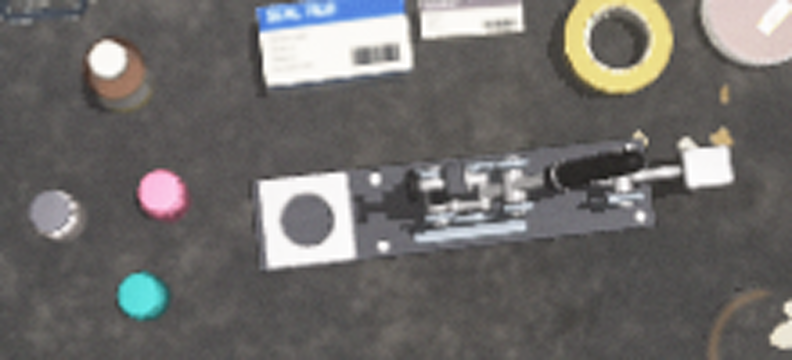

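The crop confirms the white pot with the grey plug: plug top at c1 (117,470) and c2 (54,213). The nest hole is at c1 (245,329) and c2 (307,220), and the release pad is at c1 (367,70) and c2 (708,167). The black handle is raised toward the pad.

Run:
```python
from h import *
S=viewer.camera_info('scene');T=viewer.camera_info('top')
f1=lambda u,v:(205+(u+.5)/2.5-.5,105+(v+.5)/2.5-.5); f2=lambda u,v:(200+(u+.5)/3.6-.5,165+(v+.5)/3.6-.5)
for n,a,b,z in [('plug',(117,470),(54,213),.062),('nest top',(245,329),(307,220),.016),('padrel',(367,70),(708,167),.0785),('bottlecap',(34,333),(107,58),.105),('pink',(159,380),(161,194),.062),('teal',(232,438),(141,295),.062)]:
    print(n,atz(S,*f1(*a),z).round(4),atz(T,*f2(*b),z).round(4))
for q in [(258,182),(353,172),(358,258),(266,269),(375,178),(383,245),(641,216),(630,148)]: print(q,atz(T,*f2(*q),.016 if q[0]<360 else .008).round(4))
for n in('scene0','top0'):
    d=np.load(n+'.npz')['d']; ci=S if n[0]=='s' else T
    for q in ([f1(117,470),f1(245,300)] if n[0]=='s' else [f2(54,213),f2(300,185)]):
        print(n,atd(ci,*q,d[int(round(q[1])),int(round(q[0]))]).round(4))
print(viewer.camera_info('wrist'))
```

```text
plug [0.5124 0.2804 0.062 ] [0.5117 0.2783 0.062 ]
nest top [0.5076 0.0911 0.016 ] [0.507  0.0933 0.016 ]
padrel [ 0.5347 -0.201   0.0785] [ 0.5342 -0.1986  0.0785]
bottlecap [0.6159 0.2326 0.105 ] [0.6179 0.2329 0.105 ]
pink [0.5271 0.1979 0.062 ] [0.5242 0.1994 0.062 ]
teal [0.4522 0.2144 0.062 ] [0.4505 0.2147 0.062 ]
(258, 182) [0.5367 0.13   0.016 ]
(353, 172) [0.543  0.0575 0.016 ]
(358, 258) [0.4773 0.0552 0.016 ]
(266, 269) [0.4703 0.125  0.016 ]
(375, 178) [0.5389 0.0406 0.008 ]
(383, 245) [0.4874 0.0357 0.008 ]
(641, 216) [ 0.5056 -0.1627  0.008 ]
(630, 148) [ 0.5583 -0.1563  0.008 ]
scene0 [0.5122 0.2808 0.0628]
scene0 [0.5219 0.0653 0.0189]
top0 [0.5115 0.278  0.064 ]
top0 [0.5339 0.0981 0.015 ]
{'camera_matrix': array([[332.16739881,   0.        , 281.37794686],
       [  0.        , 332.16739881, 210.2977268 ],
       [  0.        ,   0.        ,   1.        ]]), 'k1': 0.00591106522330395, 'eye': array([ 0.11258423, -0.67046125,  0.38473782]), 'orientation': array([ 1.63633373e+02, -6.74162134e-02,  1.06063718e+02])}
```

Request:
step_arm:
  moves:
    - [[2.5,2.5,0.7,0.15,5.6],[2.5,2.5,0.7,0.15,5.6],[2.5,2.5,0.7,0.15,5.6],[2.5,2.5,0.7,0.15,5.6],[2.5,2.5,0.7,0.15,5.6],[2.5,2.5,0.7,0.15,5.6],[2.5,2.5,0.7,0.15,5.6],[2.5,2.5,0.7,0.15,5.6],[2.5,2.5,0.7,0.15,5.6],[2.5,2.5,0.7,0.15,5.6]]

```text
clock: 1.1
tool_pos: [0.4371, -0.3974, 0.2966]
orientation: [180.0, 0.0, -77.7]
force: [0.3, 0.2, 0.3]
opening: 0.056
gripper_force: 0.0
```

Request:
step_arm:
  moves:
    - [[0.5,3.2,0,0.15,5.6],[0.5,3.2,0,0.15,5.6],[0.5,3.2,0,0.15,5.6],[0.5,3.2,0,0.15,5.6],[0.5,3.2,0,0.15,5.6],[0.5,3.2,0,0.15,5.6],[0.5,3.2,0,0.15,5.6],[0.5,3.2,0,0.15,5.6],[0.5,3.2,0,0.15,5.6],[0.5,3.2,0,0.15,5.6]]

```text
clock: 2.1
tool_pos: [0.4861, -0.0774, 0.2964]
orientation: [-180.0, 0.0, 8.3]
force: [0.2, -0.1, 0.0]
opening: 0.0562
gripper_force: 0.0
```

Request:
step_arm:
  moves:
    - [[0.2,1.6,0,0.15,5.6],[0.2,1.6,0,0.15,5.6],[0.2,1.6,0,0.15,5.6],[0.2,1.6,0,0.15,5.6],[0.2,1.6,0,0.15,5.6],[0.2,1.6,0,0.15,5.6],[0.2,1.6,0,0.15,5.6],[0.2,1.6,0,0.15,5.6],[0.2,1.6,0,0.1,5.6],[0,0,0,0,5.6]]

```text
clock: 3.1
tool_pos: [0.5043, 0.0665, 0.2961]
orientation: [-180.0, 0.0, 82.6]
force: [-1.0, -0.2, -0.5]
opening: 0.0564
gripper_force: 0.0
```

```bash
cat >> h.py <<'E'
def shot(name,tag):
    ci=viewer.camera_info(name); p,d=viewer.snapshot(name); cv2.imwrite(f'pics/{tag}.png',p); np.savez(tag+'.npz',p=p,d=d,ci=np.array(ci,dtype=object)); return ci,p,d
def load(tag):
    z=np.load(tag+'.npz',allow_pickle=True); return z['ci'].item(),z['p'],z['d']
E
python3 -c "
from h import *
ci,p,d=shot('wrist','wn'); print(ci['eye'],ctrl.get_obs()['joint_pos'])"
```

```text
[0.51364792 0.14112934 0.45506566] [ 2.95899468e+01  2.38348275e+00 -1.33455748e+01 -1.12308278e-02
 -7.43223650e+01  1.42826049e+02]
```

Request:
step_arm:
  moves:
    - [[0.1,3,-0.5,0.1,5.6],[0.1,3,-0.5,0.1,5.6],[0.1,3,-0.5,0.1,5.6],[0.1,3,-0.5,0.09,5.6],[0.1,3,-0.5,0,5.6],[0.1,3,-0.5,0,5.6],[0.2,3.2,-0.5,0,5.6],[0,0,0,0,5.6]]

```text
clock: 3.95
tool_pos: [0.5123, 0.2793, 0.26]
orientation: [-179.9, 0.0, 104.7]
force: [-0.2, -0.1, -1.0]
opening: 0.0558
gripper_force: 0.0
```

```bash
python3 -c "
from h import *
ci,p,d=shot('wrist','wp'); print(ctrl.get_obs()['tool_pos'],ctrl.get_obs()['joint_pos'])
q=load('wn')[1]
cv2.imwrite('pics/w2.png',np.vstack([q[80:380],p[80:380]]))"
```

```text
[0.51215362 0.27793472 0.26042289] [ 4.76997702e+01  1.08062517e+01 -8.23418685e+00 -8.17169049e-03
 -7.10753844e+01  1.47013343e+02]
```

View pics/w2.png

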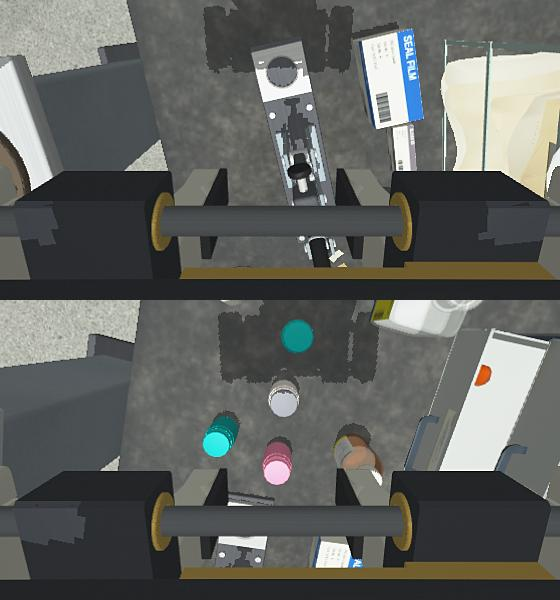

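In the composite, the top half (nest view) shows the nest hole at (284,72). The bottom half (pot view) shows the white pot's plug at (284,404), pink at (278,470), and turquoise at (217,443) and (297,336).

Run:
```python
from h import *
ci,p,d=load('wn'); print('nest',atz(ci,284,152,.016),atz(ci,282.5,151,.016))
g=cv2.cvtColor(p,6); m=((g<110)*255).astype(np.uint8)[130:176,262:306]
cs=cv2.findContours(m,0,1)[0] if 0 else cv2.findContours(m,cv2.RETR_LIST,1)[0]
for c in cs:
    if len(c)>25:
        e=cv2.fitEllipse(c); print(e, atz(ci,e[0][0]+262,e[0][1]+130,.016))
ci,p,d=load('wp'); 
print('plug',atz(ci,284,184,.062))
hsv=cv2.cvtColor(p,40); o=p[160:225,260:310]
print([ (r, p[r,284].tolist(), round(float(d[r,284]),3)) for r in range(160,225,5)])
# depth cluster of plug top
vs,us=np.mgrid[160:225,260:310]; P=np.array([atd(ci,u,v,d[v,u]) for u,v in zip(us.ravel(),vs.ravel())])
for lo,hi in((.055,.07),(.03,.055)):
    k=P[(P[:,2]>lo)&(P[:,2]<hi)]; print(len(k),(k.min(0)+k.max(0))/2,k.mean(0),k.max(0)-k.min(0))
```

```text
nest [0.51058858 0.09167759 0.016     ] [0.50880437 0.09321501 0.016     ]
((19.799453735351562, 12.982431411743164), (11.4388427734375, 31.339479446411133), 91.65896606445312) [0.50921026 0.10356588 0.016     ]
plug [0.513966   0.28013881 0.062     ]
[(160, [125, 130, 132], 0.414), (165, [166, 175, 179], 0.375), (170, [81, 75, 72], 0.359), (175, [207, 200, 197], 0.36), (180, [205, 199, 194], 0.361), (185, [205, 198, 193], 0.363), (190, [201, 193, 190], 0.364), (195, [204, 195, 192], 0.367), (200, [99, 102, 100], 0.432), (205, [99, 99, 99], 0.435), (210, [93, 97, 95], 0.436), (215, [101, 103, 101], 0.439), (220, [61, 61, 60], 0.44)]
605 [0.51322773 0.28093764 0.06150601] [0.51298442 0.28125386 0.06279094] [0.0303037  0.03027054 0.00728166]
207 [0.51298773 0.28375513 0.0413483 ] [0.5099088  0.29168773 0.04529412] [0.03490884 0.02939533 0.02254171]
```

Request:
step_arm:
  moves:
    - [[0.1,0.1,-2.5,0,5.6],[0,0,-2.5,0,5.6],[0,0,-2.5,0,5.6],[0,0,-2.5,0,5.6],[0,0,-2.5,0,5.6],[0,0,-2.5,0,5.6],[0,0,-2.5,0,5.6],[0,0,-2,0,5.6],[0,0,-1.5,0,5.6],[0,0,0,0,5.6]]

```text
clock: 5.0
tool_pos: [0.5124, 0.276, 0.0498]
orientation: [-179.8, 0.1, 104.6]
force: [-1.1, -0.7, -0.1]
opening: 0.0559
gripper_force: 0.0
```

Run:
```python
from h import *
ci,p,d=shot('wrist','wp2'); print(ctrl.get_obs()['tool_pos'],ctrl.get_obs()['force'])
vs,us=np.mgrid[60:300:2,180:400:2]; P=np.array([atd(ci,u,v,d[v,u]) for u,v in zip(us.ravel(),vs.ravel())])
k=P[(P[:,2]>.055)&(P[:,2]<.07)&(np.hypot(P[:,0]-.513,P[:,1]-.28)<.025)]; print(len(k),(k.min(0)+k.max(0))/2,k.max(0)-k.min(0))
```

```text
[0.5131702  0.27681904 0.05114201] [ 0.24779378 -0.36457592  0.23848117]
675 [0.51276883 0.28226787 0.06147135] [0.02970972 0.02829157 0.00672054]
```

Request:
step_arm:
  moves:
    - [[0,0.4,-1,0,5.6],[0,0,-1,0,5.6],[0,0,-1,0,5.6],[0,0,-0.4,0,5.6],[0,0,0,0,5.6],[0,0,0,0,4.5],[0,0,0,0,3.8],[0,0,0,0,3],[0,0,0,0,3],[0,0,0,0,3]]

```text
clock: 6.05
tool_pos: [0.5136, 0.2825, 0.0179]
orientation: [180.0, -0.0, 104.8]
force: [-0.7, 0.0, 1.7]
opening: 0.0349
gripper_force: 30.0
```

Run:
```python
from h import *
ci,p,d=shot('wrist','wp3'); print(ctrl.get_obs())
vs,us=np.mgrid[60:300:2,180:400:2]; P=np.array([atd(ci,u,v,d[v,u]) for u,v in zip(us.ravel(),vs.ravel())])
k=P[(P[:,2]>.057)&(P[:,2]<.07)&(np.hypot(P[:,0]-.513,P[:,1]-.28)<.025)]; print(len(k),(k.min(0)+k.max(0))/2,k.max(0)-k.min(0))
```

```text
{'clock': 6.1, 'joint_pos': array([ 4.79148199e+01,  2.45262434e+01, -2.45243498e+01,  8.04516963e-03,
       -4.09117929e+01,  1.46834823e+02]), 'qvel': array([-0.07665158, -0.11532533,  0.02053813, -0.02551023, -0.07857503,
       -0.04656011]), 'tau': array([-1.81213841e-01, -5.32011437e+01,  1.98734647e+01,  4.58534941e+00,
        1.45708043e-01,  7.30031898e-04]), 'tool_pos': array([0.51357185, 0.28245657, 0.01794331]), 'orientation': array([ 1.79965629e+02, -1.61628816e-02,  1.04755726e+02]), 'force': array([-0.93008155, -0.06758656,  2.0774979 ]), 'moment': array([-0.13738205,  0.24031922, -0.00890609]), 'gripper_force': 30.000443790340796, 'opening': 0.03512429830138834}
91 [0.50439106 0.29143486 0.06049879] [0.03071622 0.01043921 0.00654374]
```

Request:
step_arm:
  moves:
    - [[0,0,1,0,3],[0,0,2,0,3],[0,0,2.5,0,3],[0,0,2.5,0,3],[0,0,1,0,3],[0,-2,0,-0.05,3],[0,-3,0,-0.05,3],[0,-3,0,-0.05,3],[0,-3,0,-0.05,3],[0,-3,0,-0.06,3]]

```text
clock: 7.1
tool_pos: [0.5123, 0.1401, 0.1067]
orientation: [-179.9, 0.0, 89.6]
force: [1.0, -0.3, -0.6]
opening: 0.0351
gripper_force: 30.0
```

Request:
step_arm:
  moves:
    - [[-0.1,-2,0,0,3],[-0.1,-1.5,0,0,3],[-0.2,-1,0,0,3],[-0.1,-0.5,0,0,3],[0,0,0,0,3]]

```text
clock: 7.6
tool_pos: [0.5082, 0.092, 0.1074]
orientation: [-180.0, 0.0, 89.8]
force: [-0.5, 0.2, -0.6]
opening: 0.0354
gripper_force: 30.0
```

Run:
```python
from h import *
o=ctrl.get_obs(); print(o['tool_pos'],o['orientation'],o['force'])
T,p,_=shot('top','t1');S,q,_=shot('scene','s1');W,w,_=shot('wrist','w1')
a=cv2.resize(p[195:255,255:325],None,fx=5,fy=5,interpolation=2)  #350x300
b=cv2.resize(q[165:265,265:350],None,fx=4,fy=4,interpolation=2)[:, :340]
c=cv2.resize(w[60:300,170:410],(450,300)) 
out=np.zeros((600,800,3),np.uint8); out[:300,:350]=a; out[:400,360:700]=b; out[300:,:350]=cv2.resize(w[80:300,160:417],(350,300)); cv2.imwrite('pics/m1.png',out)
```

```text
[0.50818905 0.0920163  0.10743152] [-1.79986668e+02  2.40751734e-03  8.98256213e+01] [-0.45445907  0.21857787 -0.58452018]
```

View pics/m1.png

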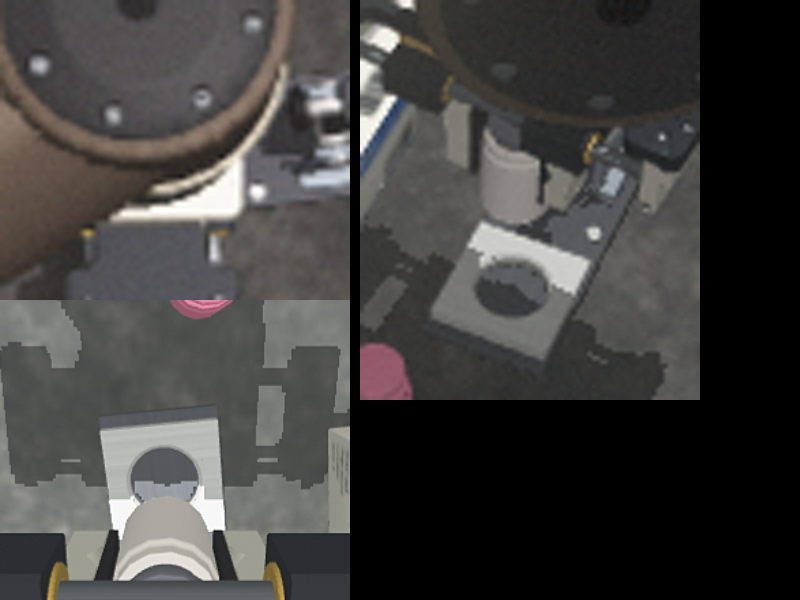

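Wrist panel (lower left): nest hole from (130,478) to (200,478) with its far edge at (165,447), and the held pot's bottom far edge at (166,497). The pot is in line sideways. I'll compute the y offset.

Run:
```python
from h import *
ci,p,d=load('w1'); f=lambda u,v:(160+u/1.362,80+(v-300)/1.364)
for n,q,z in[('hl',(130,480),.016),('hr',(200,480),.016),('hfar',(165,447),.016),('potfar',(166,497),.0895),('bl far',(101,418),.016),('br far',(217,413),.016)]: print(n,atz(ci,*f(*q),z).round(4))
S,_,_=load('s1'); g=lambda u,v:(265+(u-360)/4,165+v/4)
for n,q,z in[('hole',(512,288),.016),('pot bottom ellipse L',(481,205),.0895),('R',(545,205),.0895),('near',(512,222),.0895)]: print(n,atz(S,*g(*q),z).round(4))
```

```text
hl [0.4877 0.0931 0.016 ]
hr [0.5282 0.093  0.016 ]
hfar [0.508  0.1125 0.016 ]
potfar [0.5084 0.1077 0.0895]
bl far [0.4724 0.129  0.016 ]
br far [0.5368 0.1317 0.016 ]
hole [0.5061 0.0924 0.016 ]
pot bottom ellipse L [0.5208 0.1023 0.0895]
R [0.4928 0.0861 0.0895]
near [0.502  0.104  0.0895]
```

Request:
step_arm:
  moves:
    - [[0,0.15,-1,0,3],[0,0,-1.5,0,3],[0,0,-1.5,0,3],[0,0,-1.5,0,3],[0,0,-1,0,3],[0,0,-0.4,0,3],[0,0,0,0,3]]

```text
clock: 8.45
tool_pos: [0.5081, 0.0938, 0.0379]
orientation: [-179.9, 0.0, 89.9]
force: [0.3, 0.1, -0.5]
opening: 0.0353
gripper_force: 30.0
```

Run:
```python
from h import *
o=ctrl.get_obs(); print(o['tool_pos'],o['force'])
W,w,_=shot('wrist','w2')
S,q,_=shot('scene','s2')
out=np.zeros((600,800,3),np.uint8); out[:440,:400]=cv2.resize(w[120:285,205:355],(400,440),interpolation=2); out[:360,410:800]=cv2.resize(q[190:280,262:359],(390,360),interpolation=2); cv2.imwrite('pics/m2.png',out)
```

```text
[0.50810995 0.09380104 0.03790309] [ 0.2814798   0.10354555 -0.46005367]
```

View pics/m2.png

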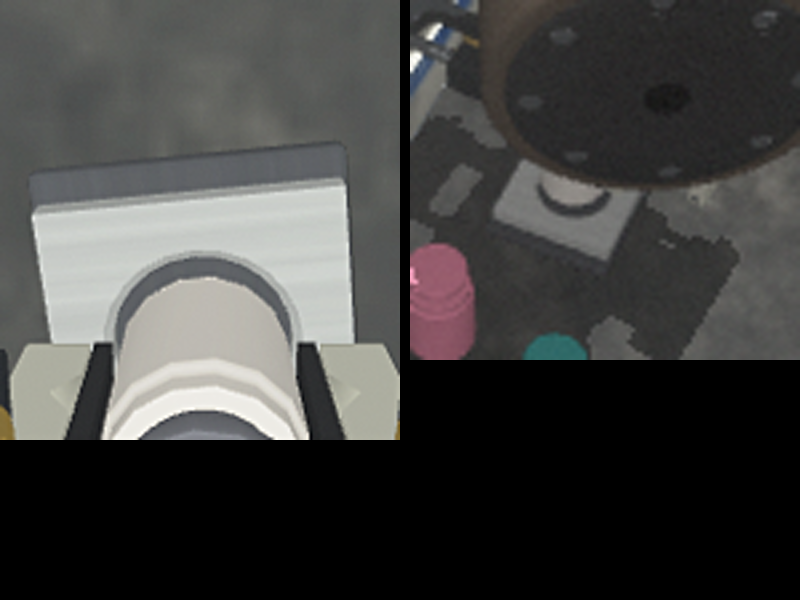

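The pot hangs just above the nest, centred sideways: gaps of about 11 and 10 px at x=107/118 and 290/300. The hole's far edge is at (203,250) and the pot's bottom far edge at (203,277).

Run:
```python
from h import *
ci,p,d=load('w2'); f=lambda u,v:(205+u/2.667,120+v/2.667)
for n,q,z in[('hole far(chamfer)',(203,250),.016),('inner',(203,257),.014),('potfar',(203,277),.020),('L',(107,325),.016),('R',(300,325),.016)]: print(n,atz(ci,*f(*q),z).round(4))
```

```text
hole far(chamfer) [0.5075 0.1138 0.016 ]
inner [0.5075 0.1116 0.014 ]
potfar [0.5075 0.1091 0.02  ]
L [0.4864 0.0967 0.016 ]
R [0.5287 0.0966 0.016 ]
```

Request:
step_arm:
  moves:
    - [[0,0,-0.3,0,3],[0,0,-0.3,0,3],[0,0,-0.2,0,3],[0,0,-0.2,0,3],[0,0,0,0,3]]

```text
clock: 9.05
tool_pos: [0.5082, 0.0937, 0.0283]
orientation: [-180.0, 0.0, 89.9]
force: [-0.0, 0.0, -1.2]
opening: 0.0356
gripper_force: 30.0
```

Request:
step_arm:
  moves:
    - [[0,0,-0.1,0,3],[0,0,-0.1,0,3],[0,0,0,0,3]]

```text
clock: 9.35
tool_pos: [0.5083, 0.0937, 0.0265]
orientation: [-180.0, 0.0, 89.8]
force: [-0.1, 0.5, -0.4]
opening: 0.0349
gripper_force: 30.0
```

Within 1 mm of the floor with no jam, so the next step is to release and lift clear.

Request:
step_arm:
  moves:
    - [[0,0,-0.05,0,3],[0,0,0,0,3.6],[0,0,0,0,4.2],[0,0,0,0,5.5],[0,0,0,0,5.5],[0,0,0.5,0,5.5],[0,0,1,0,5.5],[0,0,2,0,5.5],[0,0,2.5,0,5.5],[0,0,2.5,0,5.5]]

```text
clock: 10.35
tool_pos: [0.5083, 0.0937, 0.1128]
orientation: [180.0, -0.0, 89.9]
force: [0.7, -0.2, 0.1]
opening: 0.0551
gripper_force: 0.0
```

Request:
step_arm:
  moves:
    - [[0,0,3,0,3],[0,0,4,0,0],[0,0,3,0,0],[0,-1,3,0,0],[0,-1,2,0,0]]

```text
clock: 10.85
tool_pos: [0.5088, 0.0737, 0.2646]
orientation: [179.8, -0.1, 89.9]
force: [-0.0, 0.2, -1.0]
opening: 0.0205
gripper_force: 0.0
```

Run:
```python
from h import *
o=ctrl.get_obs(); print(o['tool_pos'],o['force'],o['opening'],o['joint_pos'])
ci,p,d=shot('wrist','w3')
vs,us=np.mgrid[40:260,180:400]; P=np.array([atd(ci,u,v,d[v,u]) for u,v in zip(us.ravel(),vs.ravel())])
for lo,hi in((.06,.08),):
  k=P[(P[:,2]>lo)&(P[:,2]<hi)&(np.hypot(P[:,0]-.508,P[:,1]-.092)<.03)]; print(len(k),(k.min(0)+k.max(0))/2,k.mean(0),k.max(0)-k.min(0))
```

```text
[0.50876837 0.07369848 0.26464099] [-0.04863627  0.20682963 -0.96566414] 0.02052198912983839 [ 3.01731167e+01  3.72398226e+00 -1.60121543e+01  3.24407879e-02
 -7.00516908e+01  1.49713691e+02]
641 [0.5081256  0.092202   0.06679612] [0.50795886 0.09248527 0.07079129] [0.02902326 0.03022205 0.01317318]
```

Request:
step_arm:
  moves:
    - [[0.1,-0.8,0,-0.15,0],[0.1,-0.8,0,-0.15,0],[0.1,-0.8,0,-0.15,0],[0.1,-0.8,0,-0.15,0],[0.1,-0.8,0,-0.15,0],[0.1,-0.8,0,-0.15,0],[0.1,-0.8,0,-0.15,0],[0.1,-0.8,0,-0.15,0],[0.1,-0.8,0,-0.15,0],[0.1,-0.8,0,-0.15,0]]

```text
clock: 11.9
tool_pos: [0.5182, -0.0066, 0.2618]
orientation: [-180.0, -0.0, 3.6]
force: [-0.2, -0.4, 1.1]
opening: 0.0001
gripper_force: 0.0
```

Request:
step_arm:
  moves:
    - [[0.1,-0.8,0,-0.15,0],[0.1,-0.8,0,-0.15,0],[0.1,-0.8,0,-0.15,0],[0.1,-0.8,0,-0.15,0],[0.1,-0.8,0,-0.15,0],[0,-0.8,0,-0.15,0],[0,-0.8,0,-0.15,0],[0,-0.8,0,-0.15,0],[0,-0.8,0,-0.15,0],[0,-0.8,0,-0.15,0]]

```text
clock: 12.9
tool_pos: [0.5231, -0.0866, 0.2618]
orientation: [-180.0, 0.0, -82.4]
force: [-0.3, 0.2, 0.8]
opening: 0.0005
gripper_force: 0.0
```

Run:
```python
from h import *
o=ctrl.get_obs(); print(o['tool_pos'],o['orientation'],o['force'],o['opening'],o['joint_pos'])
ci,w,d=shot('wrist','w4'); S,q,_=shot('scene','s4'); T,t,_=shot('top','t4')
out=np.zeros((600,800,3),np.uint8); out[:420,:400]=w[:,80:480]; out[:480,410:800]=cv2.resize(q[90:250,260:390],(390,480),interpolation=2); cv2.imwrite('pics/m3.png',out)
```

```text
[ 0.52311255 -0.08659959  0.26183703] [-1.79961880e+02  1.44847971e-03 -8.23902136e+01] [-0.32531183  0.24030629  0.77657664] 0.000541545796978655 [ 1.18075236e+01  5.54402690e+00 -1.43444684e+01  1.43141409e-03
 -7.00733813e+01 -4.19822507e+00]
```

View pics/m3.png

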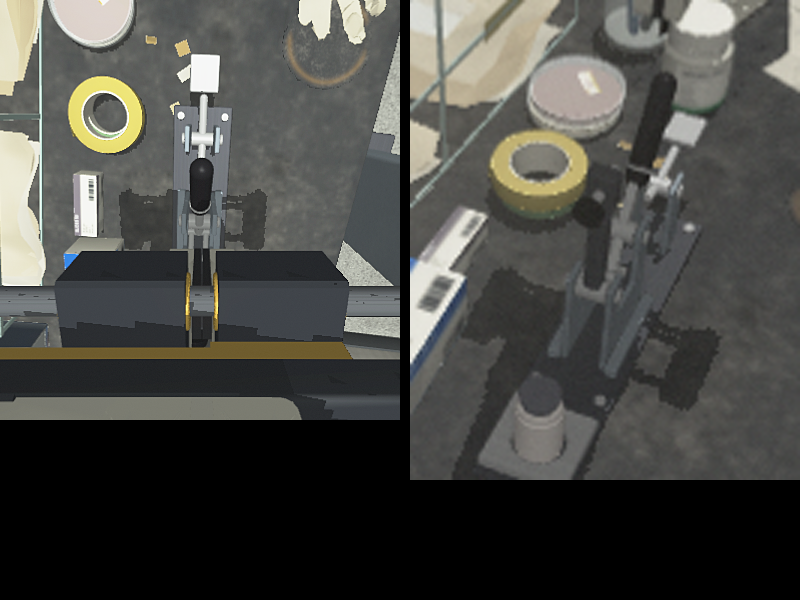

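The wrist view shows the black handle at (202,185) in line with the shut fingers, and the release pad at (205,73). The scene view shows the pot upright in the nest. I'll take the handle angle from depth.

Run:
```python
from h import *
ci,p,d=load('w4'); print('pad',atz(ci,285,73,.0785).round(4))
nest=np.array([.508,.092]); u=np.array([-.0904,.996]); v=np.array([u[1],-u[0]])
for r in range(155,216,6):
    P=atd(ci,281.5,r,d[r,281]); q=P[:2]-nest; print(r,'clamp x %.1f y %.1f z %.1f'%(125+1e3*q@u,1e3*q@v,1e3*P[2]))
```

```text
pad [ 0.5342 -0.1996  0.0785]
155 clamp x -89.5 y -0.2 z 75.9
161 clamp x -98.2 y 0.1 z 183.2
167 clamp x -94.3 y -0.1 z 186.0
173 clamp x -90.0 y -0.3 z 185.8
179 clamp x -85.6 y -0.5 z 185.5
185 clamp x -79.6 y -0.7 z 177.7
191 clamp x -73.1 y -1.0 z 169.4
197 clamp x -66.1 y -1.3 z 160.8
203 clamp x -58.6 y -1.6 z 151.3
209 clamp x -50.3 y -2.0 z 141.0
215 clamp x -41.5 y -2.3 z 130.2
```

Request:
step_arm:
  moves:
    - [[0,-0.2,-2,0,0],[0,-0.2,-2,0,0],[0,-0.2,-2,0,0],[0,0,-1.5,0,0],[0,0,-0.3,0,0],[0,0,0,0,0]]

```text
clock: 13.65
tool_pos: [0.5233, -0.092, 0.1832]
orientation: [180.0, -0.0, -81.9]
force: [0.1, 0.1, -0.1]
opening: 0.0006
gripper_force: 0.0
```

Request:
step_arm:
  moves:
    - [[0,-0.2,-0.3,0,0],[0,-0.2,-0.3,0,0],[0,-0.2,-0.3,0,0],[0.1,-0.3,-0.3,0,0],[0,-0.3,-0.3,0,0],[0,-0.3,-0.3,0,0],[0,-0.3,-0.3,0,0]]

```text
clock: 14.35
tool_pos: [0.5249, -0.1105, 0.1621]
orientation: [-179.9, -0.0, -82.0]
force: [0.2, 0.3, 2.9]
opening: 0.0004
gripper_force: 1.2
```

Request:
step_arm:
  moves:
    - [[0,-0.5,-0.4,0,0],[0.1,-0.4,-0.5,0,0],[0,-0.4,-0.5,0,0],[0.1,-0.4,-0.5,0,0],[0,-0.3,-0.5,0,0],[0,-0.3,-0.5,0,0]]

```text
clock: 14.95
tool_pos: [0.5265, -0.1333, 0.1326]
orientation: [-180.0, 0.0, -82.0]
force: [1.8, 3.2, 2.8]
opening: 0.0007
gripper_force: 1.9
```

Request:
step_arm:
  moves:
    - [[0,-0.1,-0.4,0,0],[0,-0.1,-0.4,0,0],[0,-0.1,-0.3,0,0]]

```text
clock: 15.25
tool_pos: [0.5269, -0.1368, 0.1222]
orientation: [-180.0, -0.1, -82.0]
force: [2.2, -1.3, 7.4]
opening: 0.0006
gripper_force: 3.1
```

Request:
step_arm:
  moves:
    - [[0,-0.1,-0.3,0,0],[0,0,-0.3,0,0]]

```text
clock: 15.45
tool_pos: [0.5271, -0.1382, 0.1168]
orientation: [-179.9, -0.1, -82.0]
force: [0.8, -4.2, 8.1]
opening: 0.0004
gripper_force: 3.7
```

Request:
step_arm:
  moves:
    - [[0,0,-0.2,0,0],[0,0,-0.2,0,0]]

```text
clock: 15.65
tool_pos: [0.5269, -0.1382, 0.1127]
orientation: [-180.0, -0.1, -82.0]
force: [1.1, -4.2, 7.2]
opening: 0.0004
gripper_force: 2.9
```

Request:
step_arm:
  moves:
    - [[0,0,-0.2,0,0],[0,0,-0.1,0,0]]

```text
clock: 15.85
tool_pos: [0.5263, -0.1378, 0.1091]
orientation: [180.0, -0.0, -82.0]
force: [0.4, -1.5, 3.6]
opening: 0.0003
gripper_force: 1.8
```

Force is dropping, so it is near centre.

Request:
step_arm:
  moves:
    - [[0,0,-0.1,0,0],[0,0,-0.1,0,0]]

```text
clock: 16.05
tool_pos: [0.5259, -0.1373, 0.1067]
orientation: [180.0, 0.0, -82.0]
force: [1.3, -1.3, 2.9]
opening: 0.0003
gripper_force: 1.1
```

Request:
step_arm:
  moves:
    - [[0,0,-0.1,0,0],[0,0,-0.1,0,0]]

```text
clock: 16.25
tool_pos: [0.5258, -0.1371, 0.1045]
orientation: [179.9, 0.0, -82.0]
force: [0.1, -1.0, 0.5]
opening: 0.0002
gripper_force: 0.4
```

Request:
step_arm:
  moves:
    - [[0,0,-0.1,0,0],[0,0,0,0,0]]

```text
clock: 16.45
tool_pos: [0.5258, -0.137, 0.1035]
orientation: [179.9, 0.0, -82.0]
force: [-0.5, 0.0, 0.4]
opening: 0.0006
gripper_force: 0.0
```

Request:
step_arm:
  moves:
    - [[0,0,-0.1,0,0],[0,0,-0.1,0,0]]

```text
clock: 16.65
tool_pos: [0.5263, -0.1372, 0.1019]
orientation: [180.0, 0.0, -82.0]
force: [0.2, 0.5, -0.3]
opening: 0.0004
gripper_force: 0.0
```

Request:
step_arm:
  moves:
    - [[0,0,-0.1,0,0],[0,0,0,0,0]]

```text
clock: 16.85
tool_pos: [0.5262, -0.1372, 0.1009]
orientation: [180.0, 0.0, -82.0]
force: [0.4, -0.7, -0.2]
opening: 0.0006
gripper_force: 0.0
```

Request:
step_arm:
  moves:
    - [[0,0,-0.1,0,0],[0,0,0,0,0]]

```text
clock: 17.05
tool_pos: [0.5265, -0.1372, 0.1004]
orientation: [-180.0, -0.0, -82.0]
force: [-0.6, 1.3, 3.5]
opening: 0.0003
gripper_force: 1.7
```

Request:
step_arm:
  moves:
    - [[0,0,-0.1,0,0],[0,0,0,0,0]]

```text
clock: 17.25
tool_pos: [0.5267, -0.1373, 0.1002]
orientation: [-180.0, -0.0, -82.0]
force: [-3.9, 1.5, 11.3]
opening: 0.0004
gripper_force: 5.4
```

Locked on the stop (11 N at z 0.100). Next I lift off and go over the outer half of the release pad, so the handle clears the gripper body when it springs up.

Request:
step_arm:
  moves:
    - [[0,0,1,0,0],[0,0,2,0,0],[0,-1.5,2,0,0],[0.2,-2,0,0,0],[0.2,-2,0,0,0],[0.3,-1.5,0,-0.05,0],[0.2,-0.5,0,0,0],[0,0,0,0,0]]

```text
clock: 18.05
tool_pos: [0.5355, -0.2128, 0.1488]
orientation: [180.0, 0.0, -85.0]
force: [0.3, -0.3, -1.3]
opening: 0.0003
gripper_force: 0.0
```

Run:
```python
from h import *
o=ctrl.get_obs(); print(o['tool_pos'],o['orientation'],o['force'])
S,q,d=shot('scene','s5'); ci,w,_=shot('wrist','w5')
out=np.zeros((480,800,3),np.uint8); out[:420,:400]=w[:,80:480]; out[:480,410:800]=cv2.resize(q[90:250,260:390],(390,480),interpolation=2); cv2.imwrite('pics/m4.png',out)
```

```text
[ 0.53545235 -0.21280626  0.14876932] [ 1.79972705e+02  5.33568376e-03 -8.49998467e+01] [ 0.25576351 -0.3228736  -1.26814489]
```

View pics/m4.png

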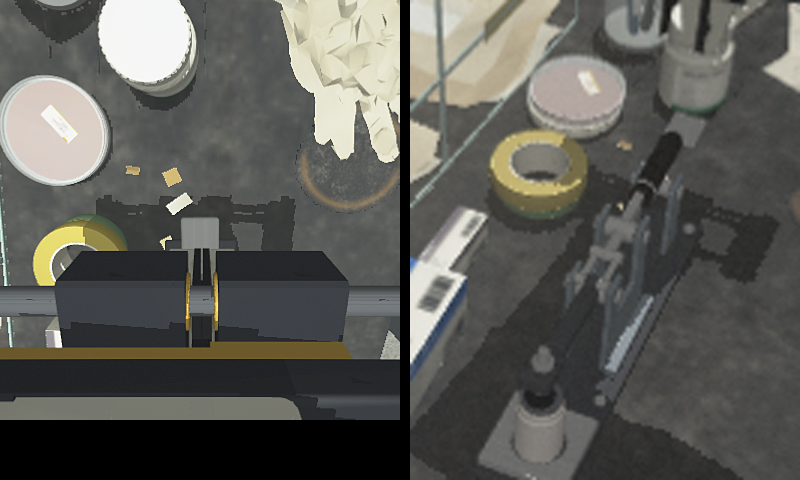

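Locked with the clamp's pad on the plug; the release pad is at (200,232), straight under the fingertips. Now lowering.

Request:
step_arm:
  moves:
    - [[0,0,-2,0,0],[0,0,-2,0,0],[0,0,-1.5,0,0],[0,0,-1,0,0],[0,0,-0.3,0,0],[0,0,0,0,0]]

```text
clock: 18.75
tool_pos: [0.5354, -0.212, 0.081]
orientation: [180.0, -0.0, -84.9]
force: [0.4, -0.3, 0.0]
opening: 0.0001
gripper_force: 0.0
```

Request:
step_arm:
  moves:
    - [[0,0,-0.2,0,0],[0,0,-0.2,0,0],[0,0,-0.2,0,0]]

```text
clock: 19.05
tool_pos: [0.5358, -0.2123, 0.0755]
orientation: [-179.9, -0.0, -84.9]
force: [-0.5, 0.3, -0.0]
opening: 0.0003
gripper_force: 0.2
```

Request:
step_arm:
  moves:
    - [[0,0,-0.2,0,0],[0,0,-0.2,0,0]]

```text
clock: 19.25
tool_pos: [0.5358, -0.2125, 0.0713]
orientation: [-179.9, -0.0, -84.9]
force: [0.0, -2.5, 2.2]
opening: 0.0004
gripper_force: 1.0
```

Request:
step_arm:
  moves:
    - [[0,0,-0.2,0,0],[0,0,-0.2,0,0]]

```text
clock: 19.45
tool_pos: [0.5356, -0.2123, 0.067]
orientation: [-180.0, -0.0, -84.9]
force: [1.4, -1.3, 1.0]
opening: 0.0004
gripper_force: 0.6
```

Request:
step_arm:
  moves:
    - [[0,0,-0.2,0,0],[0,0,-0.2,0,0]]

```text
clock: 19.65
tool_pos: [0.5352, -0.2121, 0.0627]
orientation: [180.0, 0.0, -84.9]
force: [0.6, -0.3, 0.6]
opening: 0.0008
gripper_force: 0.3
```

Request:
step_arm:
  moves:
    - [[0,0,-0.2,0,0],[0,0,0,0,0]]

```text
clock: 19.85
tool_pos: [0.5351, -0.2121, 0.0606]
orientation: [180.0, 0.0, -84.9]
force: [0.4, 0.8, 0.5]
opening: 0.0003
gripper_force: 0.3
```

Run:
```python
from h import *
S,q,d=shot('scene','s6'); d0=np.load('scene0.npz')['d']; d5=load('s5')[2]
for uv in((345,121),(338,140),(322,170),(305,160)): print(uv,d0[uv[::-1]],d5[uv[::-1]],d[uv[::-1]],q[uv[::-1]])
```

```text
(345, 121) 0.91375476 1.1625926 0.95335156 [32 36 37]
(338, 140) 0.92677313 1.141164 0.9460756 [29 31 31]
(322, 170) 0.8864579 0.95317304 0.9522956 [86 85 81]
(305, 160) 1.0672088 1.0719565 1.0673649 [72 93 89]
```

Request:
step_arm:
  moves:
    - [[0,0,0.5,0,0],[0,0,1,0,0],[0,-0.2,1,0,0],[0,-0.2,2,0,0],[0,-0.2,3,0,0],[0,0,4,0,0],[0,0,4,0,0],[0,0,3,0,0],[0,0,0,0,0]]

```text
clock: 20.8
tool_pos: [0.5375, -0.219, 0.2525]
orientation: [-179.5, -0.2, -84.9]
force: [0.7, 0.6, -0.4]
opening: 0.0003
gripper_force: 0.0
```

Run:
```python
from h import *
o=ctrl.get_obs(); print(o['tool_pos'],o['force'])
S,q,d=shot('scene','s7'); d0=np.load('scene0.npz')['d']
for uv in((345,121),(338,140),(322,170),(305,160)): print(uv,d0[uv[::-1]],d[uv[::-1]])
cv2.imwrite('pics/m5.png',cv2.resize(q[80:290,190:390],(571,600),interpolation=2))
```

```text
[ 0.53754353 -0.21904745  0.25247043] [ 0.66612819  0.6164138  -0.36072354]
(345, 121) 0.91375476 0.91461354
(338, 140) 0.92677313 0.92266166
(322, 170) 0.8864579 0.88164455
(305, 160) 1.0672088 1.0698279
```

View pics/m5.png

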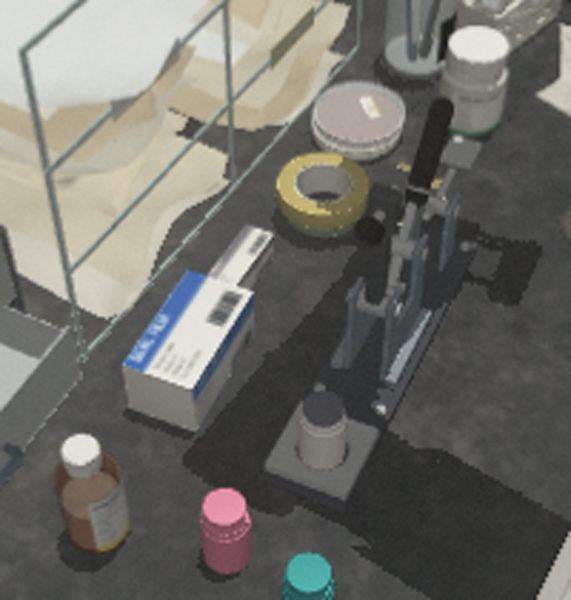

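The clamp is open, the pot stands in the nest with its plug at (323,408), the lever is back up and the bottle is standing. One check of the plug height, then hand in.

Run:
```python
from h import *
a=load('s4');b=load('s7')
for n,(ci,p,d),vs in(('before',a,range(214,230,2)),('after',b,range(214,230,2))): print(n,[ (v,round(1e3*atd(ci,303,v,d[v,303])[2],1)) for v in vs])
from plant import close_job; print(close_job())
```

```text
before [(214, np.float64(9.3)), (216, np.float64(71.2)), (218, np.float64(73.1)), (220, np.float64(72.1)), (222, np.float64(71.2)), (224, np.float64(70.9)), (226, np.float64(74.3)), (228, np.float64(60.3))]
after [(214, np.float64(9.6)), (216, np.float64(14.9)), (218, np.float64(68.1)), (220, np.float64(66.3)), (222, np.float64(64.8)), (224, np.float64(66.5)), (226, np.float64(65.8)), (228, np.float64(63.9))]
the job is handed in; nothing more can be done
None
```

The job is handed in: the pot stands in the nest with its plug pressed down about 6 mm, the clamp locked and was then sprung open by the lever, and the brown bottle is still standing; the hand-in gave no verdict.

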